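# Lock the banding wheel under the green cup with the hex key

## Robot

A 6-joint arm with a two-finger parallel gripper is mounted at the origin on a cart in front of the work surface, level with it; the furniture and walls round the work are solid. World frame = base frame: x ahead of the robot, y to its left, z up, the work surface at z = 0. Lengths are in m, angles in rad, forces in N, time in s.
With the tool pointing down it reaches from about 0.25 to 0.725 m from the base axis. Payload 4 kg.
Tool frame: the origin (TCP) lies midway between the tips of the shut fingers; the grasp point (between the pads) lies 19 mm behind it; z points along the fingers, y is the line along which they close (so a half turn about z gives the same grasp; the last joint's range is limited). The gripper opens to 85 mm and grips with 20 to 120 N. Pads are 22 mm wide; open, the fingers measure 114 mm over their backs; the gripper's body (76 mm by 85 mm) begins 54 mm behind the grasp point. The pads swing forward as they close: fully open they stand 13 mm farther back than shut.
Start: joints at [-1.293, 0.241, 0.005, 1.335, 0, 1.571], TCP at [0.137, -0.481, 0.195] pointing down, gripper open.
Joint ranges: [-2.72, 2.72], [-1.05, 1.87], [-1.09, 1.28], [-1.99, 2.15], [-1.42, 1.44], [-3.14, 3.14]. Speed limits (rad/s): [2.79, 2.79, 3.14, 3.14, 3.14, 3.14].

## Interface

Orientations are given as a unit quaternion [x, y, z, w].
In Python, from workcell import bot gives the robot as it stands.
- The arm moves only by the tool move_arm, never from a script. Its argument "motion" is a list of rows, each an object of numbers: "x", "y", "z": the shift along the tool's x, y, z in cm; "yaw": the turn about the tool's z in degrees. A call has 1 to 20 rows; each row is the pose to reach, as a shift and turn from the pose commanded when the call began, along the tool's axes at that moment; what a row does not reach only later rows make up. A row lasts 1/8 s, in which the tool goes at most 62.5 mm and 10.7 degrees, less where a joint would pass 70% of its speed; a pose out of reach is approached as far as the arm can. A call with a gripper value outside its range is refused whole. "gripper" is the opening, from -1 (shut) to 1 (fully open), set as the call begins (left out, the last holds). The fingers move at their own pace and stop on an object; the grip force is fixed at half the most. Time passes only in rows, so rows that repeat a pose let the fingers close. It gives the time, the measured TCP pose, the force, the opening and the grip force at its end, in the units of the state.
- bot.get_obs(): the state, without advancing time (a new reading comes with each control period).
- bot.camera(name): name is "scene" or "top" or "wrist"; returns the picture (480x640x3 uint8, blue, green, red); there is no depth.
- bot.camera_model(name): a dict with "K" (3x3 intrinsics, pixels), "world_from_camera" (4x4, takes a point from camera to world coordinates). Camera axes: x right, y down, z forward; pixel columns grow to the right and rows downward; lengths in m; the calibration is good to about 2 mm. A picture is of the moment at which its call begins: read the wrist's pose just before it. camera_model takes no time and is no camera call; for the wrist camera it gives the pose at the moment of the call.
- bot.job_done(): hands the job in; it is judged then, once.
Trained networks look in the newest picture that a camera, given by its name, has taken for a name from the list of things; names that differ only in an ending like _2 or _b are one class to them, and where a whole thing is asked for, a point or a joint stands for the part that bears it (a point fixed in the world has none). Each returns a list of dicts, best first, with "score" (0 to 1); they miss things now and then, are a little off and sometimes report something else, mostly with a low value. They report only what shows in the picture. A call takes as long as a camera call.
- bot.cut_out(camera, name): "mask" (480x640 bool, what is visible of it) and "centre" ([row, column] in pixels, amid what is visible of it).
The state is a dict: "clock": time; "joint_pos": joint angles; "joint_vel": joint speeds; "tau": joint torques, N m; "eef_pos": TCP position; "tool_rot": TCP orientation; "ft_force": force on the tool from outside, world axes, zero at the start; "ft_torque": the same for the moment, N m; "grip_width": finger opening in m; "grasp_force": force on a finger pad.
Only numpy, scipy, OpenCV 4.12 (cv2) and the standard library are available. Lean on these libraries where they do the work, as an engineer would, in place of code of your own. Each camera call takes 0.05 s, during which the arm holds its last target. There are 200 camera calls.

## Task

Lock the banding wheel that carries the green cup: set the orange T-handled hex key fully down into the hex socket in front of that cup, then turn it clockwise (seen from above) as far as it goes. Leave the key standing in the socket and let go of it; do not turn the lock of the other wheel, the one with the white cup.

Things in the scene. Friction and masses are not known exactly. Their poses are not given: they have to be found in the camera images.
- key_handle (a point): Key, standing loose, 121 mm tall, 0.25 kg: orange T-bar 80 long (x) by 18 thick (y) by 22 mm high, on a 16 mm round shank and a steel hex foot. This point: bar's centre, 110 mm above the foot's underside; z up. Foot 44 mm across flats, 30 high, lowest 12 mm tapering to 34 across flats; two of its six corners lie along x, so it fits a socket every 60 degrees.
- lock_green_socket (a point): Hex socket in front of the green cup. Point: on its axis at the hub's rim, 53 mm above the counter; z up, x, y turn with the hub, two hex corners along x. Mouth 63 mm across flats, a funnel 14 mm deep, then a hex 47.5 mm across flats, 20 mm deep; floor 34 mm below the rim. Key fully down: bar's centre 76 mm above this point; about 9 degrees of play either way before it turns the hub.
- lock_green (a joint): Turn of that socket's six-sided metal hub (82 mm across flats, red pointer), rad, growing clockwise from above: 0 to 0.2 at the start = open (pointer near the white mark), 1.2 = hard stop, locked (green mark). Friction 0.05 N m; stays where left. The fixed cup (115 mm wide, top 151 mm above the counter) stands 165 mm behind the socket on the same grey base.
- lock_plain (a joint): The same for the hub of the other wheel, which carries a white cup (top 155 mm above the counter) and is otherwise alike. It must stay as it is.

How it is judged:
By the outcome, as a careful person would: the job done as asked, in the order asked, and still so for the second after the job is handed in, with the robot touching nothing.
It also fails if it takes over 42 s, if anything falls off the work surface, if the arm or the gripper's body presses on something with over 40 N, if the wrist force passes 120 N, or if a joint passes its speed limit or range.

## Working session

There is one attempt and no reset: what is moved stays moved. The work goes in short steps, Python scripts to look and compute and a tool call to move; the robot and the scene stay as the last step left them, time stands still between calls to the robot, and variables do not carry over. Pictures are saved under pics/ and viewed, at most 10 in all, crops included, and the job is handed in when it is done.

Besides the shell and the picture viewer there is one more tool, called after ">>>" as name(argument=value, ...) on one line, values as JSON. move_arm: Moves the arm, as the interface text tells. Its arguments: {"type":"object","properties":{"motion":{"type":"array"},"gripper":{"type":"number"}},"required":["motion"]}

```bash
mkdir -p pics; cat > h.py <<'E'
from workcell import bot
import numpy as np, cv2
def ray(cam,rc,z):
    m=bot.camera_model(cam);T=np.array(m["world_from_camera"]);K=np.array(m["K"])
    d=T[:3,:3]@np.linalg.solve(K,[rc[1],rc[0],1]);o=T[:3,3]
    return o+d*(z-o[2])/d[2]
def proj(cam,p):
    m=bot.camera_model(cam);T=np.array(m["world_from_camera"]);K=np.array(m["K"])
    q=K@(T[:3,:3].T@(np.array(p)-T[:3,3]));return q[:2]/q[2]
E
python3 - <<'E'
from h import *
np.set_printoptions(precision=4,suppress=True)
for c in("top","scene"):
    im=bot.camera(c);cv2.imwrite(f"pics/{c}0.png",im)
    for n,z in(("key_handle",.12),("lock_green_socket",.053),("lock_green",.053),("lock_plain",.053)):
        for r in bot.cut_out(c,n)[:3]:
            print(c,n,round(r["score"],2),np.array(r["centre"]),r["mask"].sum(),ray(c,r["centre"],z))
            if c=="top" and n=="key_handle": print(cv2.minAreaRect(np.argwhere(r["mask"])[:,::-1].astype(np.float32)))
o=bot.get_obs();print(o["clock"],o["eef_pos"],o["tool_rot"])
E
```

```text
top key_handle 0.7 [224.8 326.5] 544 [ 0.4957 -0.0079  0.12  ]
((323.5, 222.5), (39.0, 21.0), 90.0)
top lock_green_socket 0.67 [248.  428.2] 1447 [ 0.4586 -0.2212  0.053 ]
top lock_green 0.89 [244.7 427.6] 1428 [ 0.4655 -0.2201  0.053 ]
top lock_plain 0.79 [253.9 208. ] 1513 [0.4434 0.2359 0.053 ]
scene key_handle 0.82 [244.4 313.5] 1279 [0.4613 0.0579 0.12  ]
scene lock_green_socket 0.64 [212.1 391.5] 1346 [ 0.4516 -0.198   0.053 ]
scene lock_green 0.81 [213.3 392.2] 1417 [ 0.4483 -0.195   0.053 ]
scene lock_plain 0.86 [357.7 246.6] 3424 [0.4337 0.2516 0.053 ]
0.5 [ 0.1371 -0.4808  0.1948] [ 0.9904  0.1384 -0.     -0.    ]
```

View pics/top0.png

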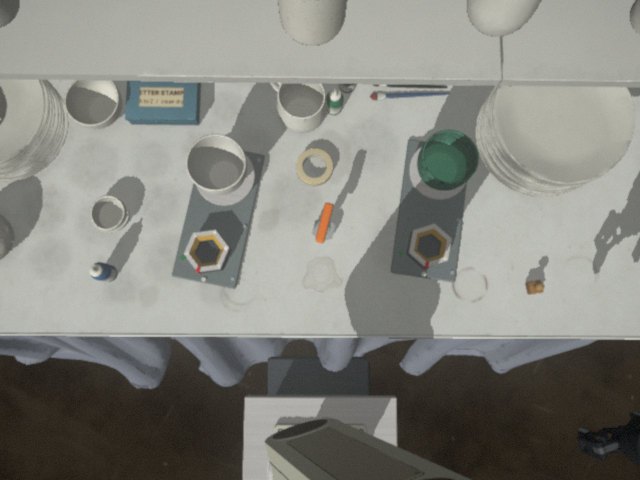

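View pics/scene0.png

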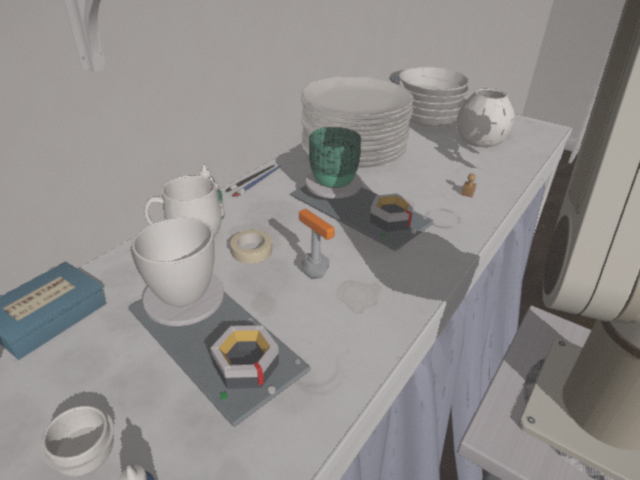

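The top view shows the orange bar running from about (319,241) to (329,205), the green lock's hub at (430,244) with its red pointer at (425,266), and the plain hub at (208,252). The scene view agrees.

```bash
cat >> h.py <<'E'
def hsv(im,lo,hi): return cv2.inRange(cv2.cvtColor(im,cv2.COLOR_BGR2HSV),lo,hi)
def bar(cam,im,z=.121,lo=(5,180,120)):
    m=hsv(im,lo,(18,255,255));n,l,s,c=cv2.connectedComponentsWithStats(m)
    i=1+np.argmax(s[1:,4]);r=cv2.minAreaRect(np.argwhere(l==i)[:,::-1].astype(np.float32))
    b=cv2.boxPoints(r);w=np.array([ray(cam,p[::-1],z)[:2] for p in b])
    e=[w[1]-w[0],w[2]-w[1]];e=max(e,key=np.linalg.norm)
    return w.mean(0),np.degrees(np.arctan2(e[1],e[0])),np.linalg.norm(e),r
def tool(): 
    from scipy.spatial.transform import Rotation as R
    o=bot.get_obs();return np.array(o["eef_pos"]),R.from_quat(o["tool_rot"]).as_matrix(),o
def go(p):
    e,R,o=tool();print("shift cm",100*R.T@(np.array(p)-e),"toolx deg",np.degrees(np.arctan2(R[1,0],R[0,0])),"q",o["joint_pos"])
E
python3 - <<'E'
from h import *
np.set_printoptions(precision=4,suppress=True)
im=cv2.imread("pics/top0.png");print(bar("top",im));go([.42,0,.30])
T=np.array(bot.camera_model("wrist")["world_from_camera"]);print(T,tool()[0])
E
```

```text
(array([0.4831, 0.0029]), np.float64(0.0), np.float64(0.0), ((321.0, 231.0), (0.0, 0.0), 0.0))
shift cm [ 40.3901 -38.4806 -10.52  ] toolx deg 15.916109049557194 q [-1.293   0.2406  0.0049  1.3352 -0.      1.5708]
[[ 0.2739 -0.9092 -0.3135  0.2176]
 [-0.9618 -0.2589 -0.0894 -0.4587]
 [ 0.0001  0.326  -0.9454  0.3739]
 [ 0.      0.      0.      1.    ]] [ 0.1371 -0.4808  0.1948]
```

>>> move_arm(motion=[{"x":3,"y":-2,"z":-2},{"x":7,"y":-5,"z":-4,"yaw":3},{"x":11,"y":-8.5,"z":-6.5,"yaw":6},{"x":15.5,"y":-12,"z":-6.5,"yaw":9},{"x":20,"y":-15.5,"z":-6.5,"yaw":12},{"x":25,"y":-19,"z":-6.5,"yaw":15},{"x":30,"y":-22.5,"z":-6.5,"yaw":19},{"x":34,"y":-26,"z":-6.5,"yaw":23},{"x":38.5,"y":-29,"z":-6.5,"yaw":26},{"x":42,"y":-32,"z":-6.5,"yaw":29},{"x":45,"y":-34.5,"z":-6.5,"yaw":31},{"x":47,"y":-36,"z":-6.5,"yaw":31},{"x":47,"y":-36,"z":-6.5,"yaw":31}], gripper=1)

```text
invalid input at $.motion[0]: expected keys x, y, z, yaw
```

```bash
python3 - <<'E'
from h import *
np.set_printoptions(precision=4,suppress=True)
im=bot.camera("wrist");cv2.imwrite("pics/w1.png",im)
print(tool()[0]);go([.494,-.006,.26])
for r in bot.cut_out("wrist","key_handle")[:2]: print(r["score"],r["centre"],r["mask"].sum(),ray("wrist",r["centre"],.11))
print(bar("wrist",im,lo=(3,130,80)))
E
```

```text
[ 0.1371 -0.4808  0.1948]
shift cm [ 47.3429 -35.8738  -6.519 ] toolx deg 15.918052538986318 q [-1.293   0.2406  0.005   1.3352 -0.      1.5708]Traceback (most recent call last):
  File "<stdin>", line 6, in <module>
  File "h.py", line 13, in bar
    i=1+np.argmax(s[1:,4]);r=cv2.minAreaRect(np.argwhere(l==i)[:,::-1].astype(np.float32))
        ~~~~~~~~~^^^^^^^^^
    return _wrapfunc(a, 'argmax', axis=axis, out=out, **kwds)
    return bound(*args, **kwds)
ValueError: attempt to get argmax of an empty sequence
```

View pics/w1.png

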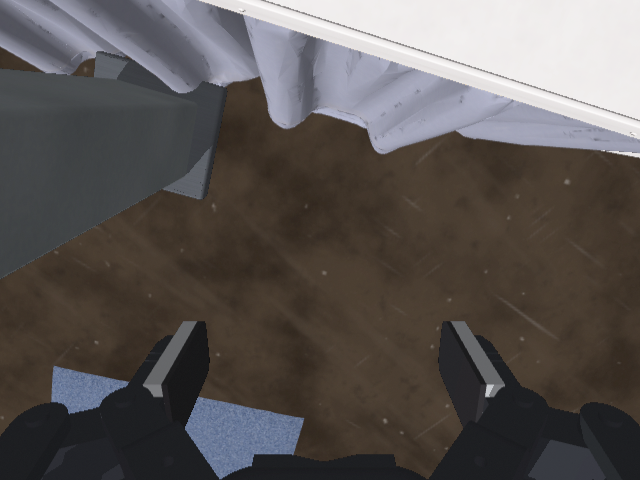

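The move was refused because every row needs all four keys. The picture was therefore taken at the start pose and only shows the fingers over the floor and the counter edge.

>>> move_arm(motion=[{"x":3,"y":-2,"z":-2,"yaw":0},{"x":7,"y":-5,"z":-4,"yaw":3},{"x":11,"y":-8.5,"z":-6.5,"yaw":6},{"x":15.5,"y":-12,"z":-6.5,"yaw":9},{"x":20,"y":-15.5,"z":-6.5,"yaw":12},{"x":25,"y":-19,"z":-6.5,"yaw":15},{"x":30,"y":-22.5,"z":-6.5,"yaw":19},{"x":34,"y":-26,"z":-6.5,"yaw":23},{"x":38.5,"y":-29,"z":-6.5,"yaw":26},{"x":42,"y":-32,"z":-6.5,"yaw":29},{"x":45,"y":-34.5,"z":-6.5,"yaw":31},{"x":47,"y":-36,"z":-6.5,"yaw":31},{"x":47,"y":-36,"z":-6.5,"yaw":31}], gripper=1)

```text
clock: 2.22
eef_pos: [0.4784, -0.0704, 0.2597]
tool_rot: [0.996, -0.09, 0.001, -0.025]
ft_force: [0.2, -0.3, 0.4]
grip_width: 0.0856
grasp_force: 0.0
```

```bash
python3 - <<'E'
from h import *
np.set_printoptions(precision=4,suppress=True)
im=bot.camera("wrist");cv2.imwrite("pics/w2.png",im)
print(tool()[0]);go([.494,-.006,.26])
for r in bot.cut_out("wrist","key_handle")[:2]: print(r["score"],r["centre"],r["mask"].sum(),ray("wrist",r["centre"],.11))
print(bar("wrist",im,lo=(3,130,80)))
E
```

```text
[ 0.4783 -0.0702  0.2597]
shift cm [ 0.3934 -6.5933  0.2989] toolx deg -10.286991868243142 q [-0.1805  0.1908  0.1082  1.4907  0.0494  3.1406]
0.79 [176.8, 253.2] 3580 [ 0.5126 -0.0118  0.11  ]
(array([ 0.5009, -0.0075]), np.float64(166.75966608070775), np.float64(0.07923942690025597), ((248.5, 192.5), (97.0, 25.0), 90.0))
```

View pics/w2.png

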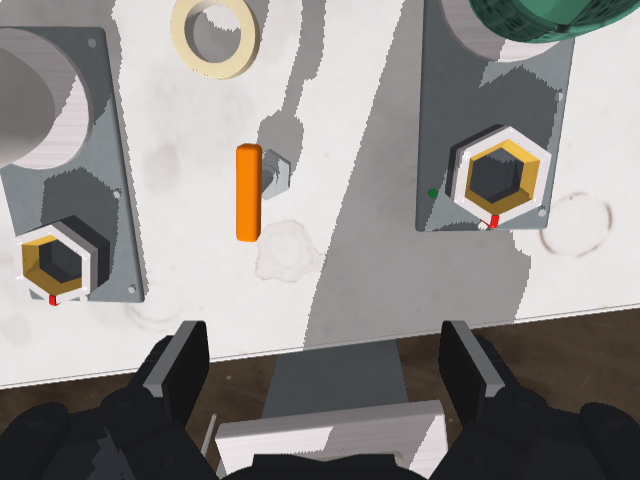

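The wrist view shows the orange bar at (248,192), vertical in the image, with its foot at (275,175). The green hub is at (500,175), its pointer at (495,220). Joint 6 hit its limit, so I'll use the half-turned grasp, which also leaves room for the clockwise turn. First I'll fit the hub hexagon from this image.

```bash
cat >> h.py <<'E'
def fit_hub(cam,im,x0):
    from scipy.optimize import differential_evolution
    g=cv2.cvtColor(im,cv2.COLOR_BGR2HSV);white=((g[...,2]>150)&(g[...,1]<60)).astype(np.float32)
    m=bot.camera_model(cam);T=np.array(m["world_from_camera"]);K=np.array(m["K"])
    def poly(p,af):
        a=np.radians(p[2]+60*np.arange(6));R=af/np.sqrt(3)
        P=np.c_[p[0]+R*np.cos(a),p[1]+R*np.sin(a),np.full(6,.053)]
        q=(K@(T[:3,:3].T@(P-T[:3,3]).T)).T;return q[:,:2]/q[:,2:]
    def masks(p):
        def f(af):
            o=np.zeros(im.shape[:2],np.uint8);cv2.fillPoly(o,[np.round(poly(p,af)*16).astype(np.int32)],1,shift=4);return o
        a,b,c=f(.063),f(.082),f(.088);return a,b-a,c
    def cost(p):
        a,r,c=masks(p);return -(white[r>0].mean()-white[a>0].mean())
    res=differential_evolution(cost,[(x0[0]-.02,x0[0]+.02),(x0[1]-.02,x0[1]+.02),(-30,30)],seed=1,popsize=15,maxiter=60)
    v=im.copy();
    for af in(.063,.082): cv2.polylines(v,[np.round(poly(res.x,af)).astype(int)],True,(255,0,255),1)
    return res.x,res.fun,v
E
python3 - <<'E'
from h import *
np.set_printoptions(precision=4,suppress=True)
im=cv2.imread("pics/w2.png")
for r in bot.cut_out("wrist","lock_green")[:2]: print(r["score"],r["centre"],ray("wrist",r["centre"],.045))
x,f,v=fit_hub("wrist",im,ray("wrist",(175,502),.053)[:2]);print(x,f)
ims=cv2.imread("pics/top0.png");xt,ft,_=fit_hub("top",ims,x);print(xt,ft)
cv2.imwrite("pics/fit.png",cv2.resize(v[80:280,380:640],None,fx=2.5,fy=2.5))
m=hsv(im,(0,180,120),(3,255,255));m[:,:400]=0;c=np.argwhere(m).mean(0);print(c,ray("wrist",c,.05))
m=hsv(im,(50,150,60),(75,255,255));m[:150]=0;c=np.argwhere(m).mean(0);print(c,ray("wrist",c,.01))
E
```

```text
0.61 [172.8, 496.2] [ 0.4672 -0.2256  0.045 ]
[  0.463   -0.2272 -11.2783] -0.925787627696991
[  0.4671  -0.2261 -16.3728] -0.1394120305776596
[221.4217 493.7952] [ 0.421  -0.2195  0.05  ]
[192.6957 432.6522] [ 0.4491 -0.1713  0.01  ]
```

View pics/fit.png

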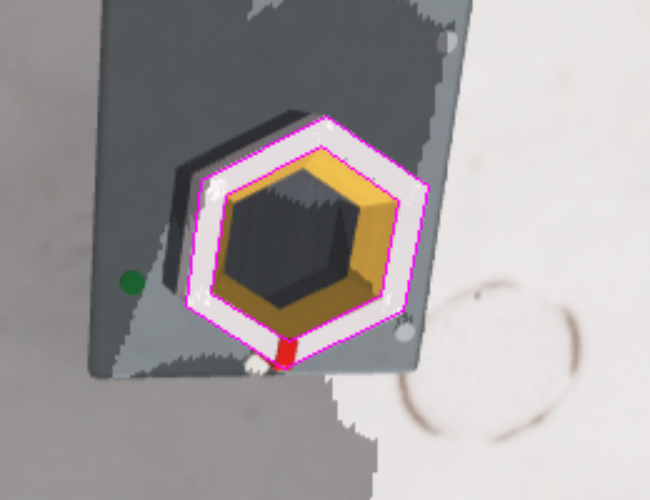

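The fit is tight: the hub is at (0.463, -0.227) with its hex corner at -11.3°. The bar sits at about -13.2°. Next I unwind the wrist by a half turn.

>>> move_arm(motion=[{"x":0,"y":0,"z":0,"yaw":-10.5},{"x":0,"y":0,"z":0,"yaw":-21},{"x":0,"y":0,"z":0,"yaw":-31.5},{"x":0,"y":0,"z":0,"yaw":-42},{"x":0,"y":0,"z":0,"yaw":-52.5},{"x":0,"y":0,"z":0,"yaw":-63},{"x":0,"y":0,"z":0,"yaw":-73.5},{"x":0,"y":0,"z":0,"yaw":-84},{"x":0,"y":0,"z":0,"yaw":-94.5},{"x":0,"y":0,"z":0,"yaw":-105},{"x":0,"y":0,"z":0,"yaw":-115.5},{"x":0,"y":0,"z":0,"yaw":-126},{"x":0,"y":0,"z":0,"yaw":-136.5},{"x":0,"y":0,"z":0,"yaw":-147},{"x":0,"y":0,"z":0,"yaw":-157.5},{"x":0,"y":0,"z":0,"yaw":-168},{"x":0,"y":0,"z":0,"yaw":-177},{"x":0,"y":0,"z":0,"yaw":-177}])

```text
clock: 4.62
eef_pos: [0.4778, -0.0707, 0.2601]
tool_rot: [0.117, 0.993, 0.025, 0.001]
ft_force: [-0.2, 0.8, 0.8]
grip_width: 0.0854
grasp_force: 0.0
```

```bash
python3 - <<'E'
from h import *
np.set_printoptions(precision=4,suppress=True)
im=bot.camera("wrist");cv2.imwrite("pics/w3.png",im)
print(tool()[1][:,2]);go([.501,-.0075,.18])
for r in bot.cut_out("wrist","key_handle")[:2]: print(r["score"],r["centre"],r["mask"].sum(),ray("wrist",r["centre"],.11))
print(bar("wrist",im,lo=(3,130,80)))
E
```

```text
[ 0.0071  0.0486 -0.9988]
shift cm [-0.815   6.2783  8.3277] toolx deg 166.516803544206 q [-0.1813  0.1892  0.1073  1.4906  0.0491  0.0541]
0.7 [198.1, 392.8] 3559 [ 0.4863 -0.0067  0.11  ]
(array([ 0.4977, -0.0068]), np.float64(164.6897980444055), np.float64(0.08051303283773975), ((398.0827941894531, 212.5069122314453), (25.328872680664062, 96.0005874633789), 4.763641834259033))
```

```bash
python3 - <<'E'
from h import *
np.set_printoptions(precision=3,suppress=True)
go([.4994,-.0075,.16]);go([.4994,-.0063,.0905])
E
```

```text
shift cm [-0.663  6.138 10.321] toolx deg 166.53690763457055 q [-0.181  0.189  0.107  1.491  0.049  0.054]
shift cm [-0.666  5.915 17.268] toolx deg 166.53690763457055 q [-0.181  0.189  0.107  1.491  0.049  0.054]
```

>>> move_arm(motion=[{"x":-0.3,"y":3,"z":3,"yaw":0},{"x":-0.7,"y":6,"z":7,"yaw":0},{"x":-0.7,"y":6.1,"z":10.5,"yaw":0},{"x":-0.7,"y":6,"z":13.5,"yaw":0},{"x":-0.7,"y":5.9,"z":16,"yaw":0},{"x":-0.7,"y":5.9,"z":17.3,"yaw":0},{"x":-0.7,"y":5.9,"z":17.3,"yaw":0}])

```text
clock: 5.6
eef_pos: [0.4991, -0.0062, 0.0894]
tool_rot: [0.116, 0.993, 0.025, -0.0]
ft_force: [-0.3, -0.7, 0.6]
grip_width: 0.0854
grasp_force: 0.0
```

>>> move_arm(motion=[{"x":0,"y":0,"z":0,"yaw":0},{"x":0,"y":0,"z":0,"yaw":0},{"x":0,"y":0,"z":0,"yaw":0},{"x":0,"y":0,"z":0,"yaw":0},{"x":0,"y":0,"z":0,"yaw":0},{"x":0,"y":0,"z":0,"yaw":0},{"x":0,"y":0,"z":0,"yaw":0},{"x":0,"y":0,"z":0,"yaw":0}], gripper=-1)

```text
clock: 6.6
eef_pos: [0.4997, -0.0062, 0.0899]
tool_rot: [0.116, 0.993, 0.025, 0.001]
ft_force: [0.2, -0.8, -0.0]
grip_width: 0.0
grasp_force: 0.0
```

```bash
python3 - <<'E'
from h import *
np.set_printoptions(precision=3,suppress=True)
o=bot.get_obs();print(o["eef_pos"],o["grip_width"],o["grasp_force"]);go([.4994,-.0063,.0905])
E
```

```text
[ 0.5   -0.006  0.09 ] 7.753563334801385e-06 0.0
shift cm [ 0.032 -0.012 -0.059] toolx deg 166.70049654281397 q [-0.046  0.309 -0.189  1.069  0.049  0.187]
```

The fingers shut on nothing, so I need to look.

```bash
python3 - <<'E'
from h import *
np.set_printoptions(precision=3,suppress=True)
a=bot.camera("wrist");b=bot.camera("scene")
print([ (round(r["score"],2),r["centre"]) for r in bot.cut_out("scene","key_handle")[:2]])
cv2.imwrite("pics/w4.png",np.hstack([cv2.resize(a,(400,300)),cv2.resize(b[120:360,160:480],(400,300))]))
E
```

```text
[(0.98, [242.7, 312.7])]
```

View pics/w4.png

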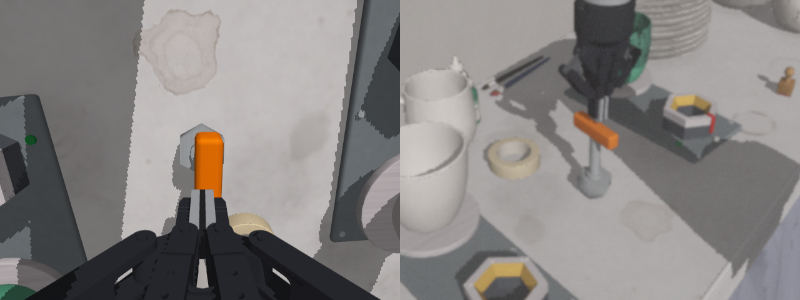

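The bar still stands, apparently on the robot side of the shut fingers. I'll check the geometry by projection.

```bash
python3 - <<'E'
from h import *
np.set_printoptions(precision=3,suppress=True)
e,R,o=tool();print("tcp px wrist",proj("wrist",e),"scene",proj("scene",e),"grasp pt",proj("wrist",e-.019*R[:,2]))
c=np.array([.4993,-.007]);d=np.array([np.cos(np.radians(-14)),np.sin(np.radians(-14))])*.04
for s in(-1,0,1):
    p=[*(c+s*d),.121];print(p,"wrist",proj("wrist",p),"scene",proj("scene",p),"top",proj("top",p))
a=bot.camera("wrist");b=bot.camera("scene");t=cv2.imread("pics/top0.png")
for n,im in(("wrist",a),("scene",b),("top",t)):
    m=hsv(im,(3,130,80),(20,255,255));k,l,s,cc=cv2.connectedComponentsWithStats(m)
    i=np.argsort(-s[1:,4])[:2]+1;print(n,s[i],cc[i])
print("foot",proj("wrist",[*c,.03]),proj("scene",[*c,.03]),o["ft_force"])
E
```

```text
tcp px wrist [325.859 283.922] scene [316.987 232.784] grasp pt [326.112 302.549]
[np.float64(0.46048817094896016), np.float64(0.00267687582398671), 0.121] wrist [329.463 222.064] scene [333.363 228.253] top [321.068 242.397]
[np.float64(0.4993), np.float64(-0.007), 0.121] wrist [327.864 315.473] scene [317.793 217.915] top [326.073 222.903]
[np.float64(0.5381118290510398), np.float64(-0.01667687582398671), 0.121] wrist [326.494 395.498] scene [303.103 208.161] top [331.028 203.605]
wrist [[ 311  211   47  105 4225]] [[333.864 259.294]]
scene [[300 210  35  29 486]
 [221 335  20  18  94]] [[316.914 224.097]
 [229.202 342.723]]
top [[316 203  17  40 317]
 [197 235  26  14  75]] [[323.845 222.344]
 [208.76  239.347]]
foot [319.154 242.428] [316.914 259.471] [-0.462 -0.236 -0.383]
```

```bash
python3 - <<'E'
from h import *
a=bot.camera("wrist");b=bot.camera("scene")
cv2.imwrite("pics/w5.png",np.hstack([cv2.resize(a[190:350,246:406],(400,400)),cv2.resize(b[150:290,250:390],(400,400),interpolation=cv2.INTER_CUBIC)]))
E
```

```text
(no output)
```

View pics/w5.png

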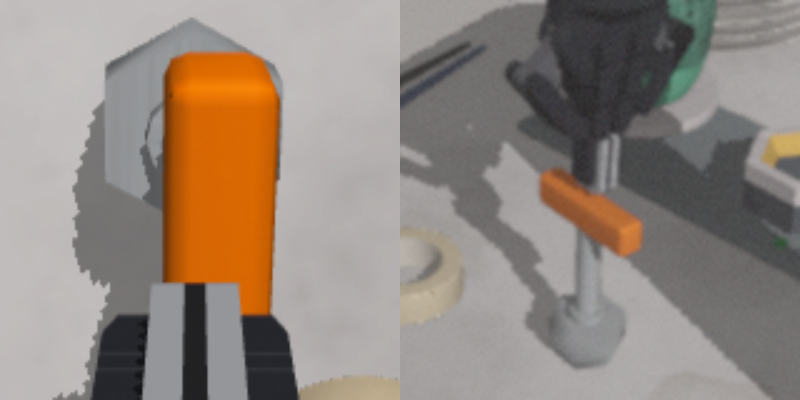

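Both crops show the shut fingertips ending at the bar's top, at crop (195,285) and (600,188), although the reported TCP is 30 mm lower. I'll check the true fingertip depth from the open-finger corners in the first wrist pictures: inner corners at about (207,322) and (440,322).

```bash
python3 - <<'E'
from h import *
np.set_printoptions(precision=4,suppress=True)
e,R,o=tool();K=np.array(bot.camera_model("wrist")["K"]);print(K[0,0],e)
T=np.array(bot.camera_model("wrist")["world_from_camera"]);X=np.eye(4);X[:3,:3]=R;X[:3,3]=e;print(np.linalg.inv(X)@T)
for s in(.0,.013,.02,.03,.04,.05):
  for dx in (-.011,.011): print(s,dx,[proj("wrist",e+R@[dx,y,-s]).round(0) for y in(-.0425,.0425,0)])
im=cv2.imread("pics/w3.png");print(bot.get_obs()["clock"])
E
```

```text
407.59706624706575 [ 0.4998 -0.0062  0.09  ]
[[-0.0003 -0.9446 -0.3283  0.0849]
 [ 1.     -0.0005  0.0003 -0.0012]
 [-0.0004 -0.3283  0.9446 -0.1791]
 [ 0.      0.      0.      1.    ]]
0.0 -0.011 [array([240., 304.]), array([412., 304.]), array([326., 304.])]
0.0 0.011 [array([236., 263.]), array([415., 263.]), array([326., 263.])]
0.013 -0.011 [array([234., 318.]), array([418., 318.]), array([326., 318.])]
0.013 0.011 [array([230., 274.]), array([422., 274.]), array([326., 274.])]
0.02 -0.011 [array([231., 326.]), array([421., 326.]), array([326., 326.])]
0.02 0.011 [array([227., 281.]), array([425., 281.]), array([326., 281.])]
0.03 -0.011 [array([226., 338.]), array([427., 338.]), array([326., 338.])]
0.03 0.011 [array([221., 291.]), array([431., 291.]), array([326., 291.])]
0.04 -0.011 [array([220., 352.]), array([433., 352.]), array([326., 352.])]
0.04 0.011 [array([215., 303.]), array([438., 303.]), array([327., 303.])]
0.05 -0.011 [array([214., 368.]), array([440., 368.]), array([327., 368.])]
0.05 0.011 [array([208., 316.]), array([445., 316.]), array([327., 316.])]
6.95
```

The real fingertips sit about 39 mm behind the reported TCP, both open and shut. So I open, go 3.8 cm deeper, and close.

>>> move_arm(motion=[{"x":0,"y":0,"z":0,"yaw":0},{"x":0,"y":0,"z":0,"yaw":0},{"x":0,"y":0,"z":0,"yaw":0},{"x":0,"y":0,"z":0,"yaw":0},{"x":0,"y":0,"z":0,"yaw":0},{"x":0,"y":0,"z":0,"yaw":0},{"x":0,"y":0,"z":1.3,"yaw":0},{"x":0,"y":0,"z":2.6,"yaw":0},{"x":0,"y":0,"z":3.8,"yaw":0},{"x":0,"y":0,"z":3.8,"yaw":0}], gripper=1)

```text
clock: 8.2
eef_pos: [0.4986, -0.0043, 0.0503]
tool_rot: [0.116, 0.993, 0.024, -0.001]
ft_force: [-0.0, -0.0, 0.1]
grip_width: 0.0856
grasp_force: 0.0
```

>>> move_arm(motion=[{"x":0,"y":0,"z":0,"yaw":0},{"x":0,"y":0,"z":0,"yaw":0},{"x":0,"y":0,"z":0,"yaw":0},{"x":0,"y":0,"z":0,"yaw":0},{"x":0,"y":0,"z":0,"yaw":0},{"x":0,"y":0,"z":0,"yaw":0},{"x":0,"y":0,"z":0,"yaw":0}], gripper=-1)

```text
clock: 9.07
eef_pos: [0.5004, -0.0047, 0.0525]
tool_rot: [0.116, 0.993, 0.024, 0.001]
ft_force: [-1.0, -0.8, 5.9]
grip_width: 0.0172
grasp_force: 58.8
```

```bash
python3 - <<'E'
from h import *
np.set_printoptions(precision=3,suppress=True)
go([.463,-.229,.155])
E
```

```text
shift cm [ -1.486 -22.166 -11.346] toolx deg 166.69164138511687 q [-0.042  0.347 -0.242  0.975  0.048  0.19 ]
```

>>> move_arm(motion=[{"x":0,"y":0,"z":-1.5,"yaw":0},{"x":0,"y":0,"z":-4.5,"yaw":0},{"x":0,"y":0,"z":-8,"yaw":0},{"x":-0.2,"y":-2,"z":-10.3,"yaw":0},{"x":-0.4,"y":-5,"z":-10.5,"yaw":-0.5},{"x":-0.6,"y":-8.5,"z":-10.7,"yaw":-1},{"x":-0.9,"y":-12,"z":-10.9,"yaw":-1.5},{"x":-1.1,"y":-15.5,"z":-11,"yaw":-2},{"x":-1.3,"y":-18.5,"z":-11.2,"yaw":-2},{"x":-1.4,"y":-20.8,"z":-11.3,"yaw":-2},{"x":-1.5,"y":-22,"z":-11.3,"yaw":-2},{"x":-1.5,"y":-22.2,"z":-11.3,"yaw":-2},{"x":-1.5,"y":-22.2,"z":-11.3,"yaw":-2}])

```text
clock: 10.7
eef_pos: [0.4629, -0.2284, 0.1539]
tool_rot: [0.098, 0.995, 0.025, 0.001]
ft_force: [0.9, 0.3, -2.1]
grip_width: 0.017
grasp_force: 58.9
```

```bash
python3 - <<'E'
from h import *
np.set_printoptions(precision=4,suppress=True)
a=bot.camera("wrist");b=bot.camera("scene");e,R,o=tool();print(e,R[:,2],o["grip_width"])
cv2.imwrite("pics/w6.png",np.hstack([cv2.resize(a,(400,300)),cv2.resize(b[100:280,300:540],(400,300),interpolation=cv2.INTER_CUBIC)]))
go([.463,-.229,.155])
z=e[2]
for cam in("wrist","scene"):
    print(cam,"bar",proj(cam,e-.058*R[:,2]),"foot if aligned",proj(cam,e+.052*R[:,2]),"foot if vertical",proj(cam,e-.058*R[:,2]-[0,0,.11]),"sock",proj(cam,[.463,-.2272,.053]))
    r=bot.cut_out(cam,"key_handle")
    if r: 
        q=np.argwhere(r[0]["mask"]);print(r[0]["score"],r[0]["centre"],q.min(0),q.max(0))
E
```

```text
[ 0.463  -0.2282  0.1539] [ 0.0066  0.0493 -0.9988] 0.017171627257286798
shift cm [-0.0196 -0.0712 -0.1119] toolx deg 168.76999954363274 q [-0.4887  0.3081 -0.0129  1.2671  0.0466 -0.293 ]
wrist bar [326.7945 355.484 ] foot if aligned [325.3414 246.8097] foot if vertical [316.307  247.4178] sock [319.4392 223.5352]
0.55 [319.5, 321.3] [213 280] [460 363]
scene bar [403.7055 131.6572] foot if aligned [395.5352 183.7148] foot if vertical [397.1245 182.8228] sock [393.3965 204.1797]
0.93 [160.1, 397.4] [122 385] [187 423]
```

View pics/w6.png

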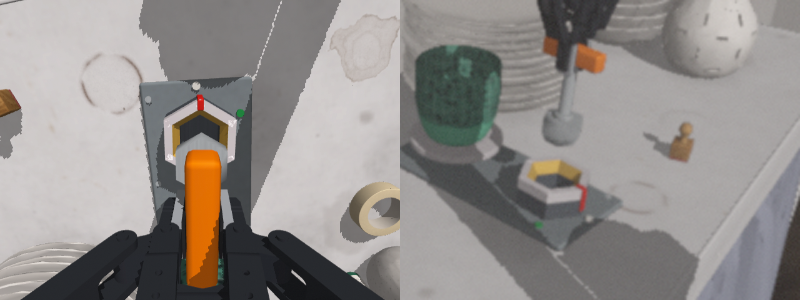

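The left image shows the key hanging just behind the mouth in view, and the right one shows it above the socket with its foot at scene pixel (397,184), as predicted. The offset is within about 1–2 mm, so I lower straight down in stages.

>>> move_arm(motion=[{"x":0,"y":-0.1,"z":2,"yaw":0},{"x":0,"y":-0.2,"z":4,"yaw":0},{"x":0,"y":-0.25,"z":5.2,"yaw":0},{"x":0,"y":-0.3,"z":6,"yaw":0},{"x":0,"y":-0.3,"z":6.6,"yaw":0},{"x":0,"y":-0.33,"z":7.1,"yaw":0},{"x":0,"y":-0.35,"z":7.5,"yaw":0},{"x":0,"y":-0.35,"z":7.5,"yaw":0}])

```text
clock: 11.9
eef_pos: [0.4626, -0.2286, 0.0787]
tool_rot: [0.098, 0.995, 0.025, 0.001]
ft_force: [-0.7, -0.1, -2.8]
grip_width: 0.0174
grasp_force: 58.8
```

>>> move_arm(motion=[{"x":0,"y":0,"z":0.2,"yaw":0},{"x":0,"y":0,"z":0.4,"yaw":0},{"x":0,"y":-0.03,"z":0.6,"yaw":0},{"x":0,"y":-0.03,"z":0.6,"yaw":0}])

```text
clock: 12.4
eef_pos: [0.4627, -0.2286, 0.0726]
tool_rot: [0.098, 0.995, 0.025, 0.001]
ft_force: [0.8, 0.9, -2.5]
grip_width: 0.0173
grasp_force: 58.7
```

>>> move_arm(motion=[{"x":0,"y":0,"z":0.1,"yaw":0},{"x":0,"y":0,"z":0.2,"yaw":0},{"x":0,"y":0,"z":0.2,"yaw":0}])

```text
clock: 12.78
eef_pos: [0.463, -0.2286, 0.0716]
tool_rot: [0.098, 0.995, 0.025, 0.002]
ft_force: [-0.3, 3.9, 5.0]
grip_width: 0.0175
grasp_force: 59.7
```

The foot has touched the floor with the bar at about 0.129 m, as expected. Now I turn clockwise.

>>> move_arm(motion=[{"x":0,"y":0,"z":0,"yaw":6},{"x":0,"y":0,"z":0,"yaw":13},{"x":0,"y":0,"z":0,"yaw":20},{"x":0,"y":0,"z":0,"yaw":27},{"x":0,"y":0,"z":0,"yaw":34},{"x":0,"y":0,"z":0,"yaw":41},{"x":0,"y":0,"z":0,"yaw":47},{"x":0,"y":0,"z":0,"yaw":52},{"x":0,"y":0,"z":0,"yaw":56},{"x":0,"y":0,"z":0,"yaw":56}])

```text
clock: 14.02
eef_pos: [0.4637, -0.2287, 0.0716]
tool_rot: [0.553, 0.833, 0.023, -0.01]
ft_force: [0.8, 3.8, 4.4]
grip_width: 0.017
grasp_force: 59.5
```

```bash
python3 - <<'E'
from h import *
np.set_printoptions(precision=3,suppress=True)
go([.463,-.2286,.0716]);o=bot.get_obs();print(o["ft_force"],o["ft_torque"],o["tau"])
E
```

```text
shift cm [ 0.041 -0.062  0.002] toolx deg 112.80385250714563 q [-0.489  0.373 -0.147  1.066  0.047  0.684]
[0.793 3.755 4.443] [ 0.971 -0.455  0.011] [ -1.955 -38.472  21.317  -0.108  -1.248   0.167]
```

>>> move_arm(motion=[{"x":0,"y":0,"z":0,"yaw":4},{"x":0,"y":0,"z":0,"yaw":8},{"x":0,"y":0,"z":0,"yaw":10},{"x":0,"y":0,"z":0,"yaw":10}])

```text
clock: 14.52
eef_pos: [0.4638, -0.2288, 0.0716]
tool_rot: [0.624, 0.781, 0.022, -0.012]
ft_force: [2.4, 3.4, 5.7]
grip_width: 0.0175
grasp_force: 59.6
```

```bash
cat > s.py <<'E'
from h import *
np.set_printoptions(precision=3,suppress=True)
e,R,o=tool();print(np.degrees(np.arctan2(R[1,0],R[0,0])),o["ft_force"],o["ft_torque"],o["tau"][5],o["joint_pos"][5],e)
E
python3 s.py
```

```text
102.80497153068694 [2.372 3.36  5.704] [ 1.01  -0.576  0.056] 0.09416982298716903 0.8579770729081123 [ 0.464 -0.229  0.072]
```

>>> move_arm(motion=[{"x":0,"y":0,"z":0,"yaw":2},{"x":0,"y":0,"z":0,"yaw":4},{"x":0,"y":0,"z":0,"yaw":4}])

```text
clock: 14.9
eef_pos: [0.4639, -0.2288, 0.0716]
tool_rot: [0.651, 0.759, 0.022, -0.012]
ft_force: [1.7, 3.5, 5.3]
grip_width: 0.0172
grasp_force: 59.7
```

```bash
python3 s.py
```

```text
98.80705263309774 [1.684 3.467 5.263] [ 0.998 -0.571  0.018] 0.10959824547171593 0.9277578349258793 [ 0.464 -0.229  0.072]
```

Total 70°; no stop yet. Continuing in small steps.

>>> move_arm(motion=[{"x":0,"y":0,"z":0,"yaw":2},{"x":0,"y":0,"z":0,"yaw":4},{"x":0,"y":0,"z":0,"yaw":4}])

```text
clock: 15.28
eef_pos: [0.4644, -0.2285, 0.0717]
tool_rot: [0.677, 0.736, 0.022, -0.013]
ft_force: [3.4, 4.4, 5.9]
grip_width: 0.017
grasp_force: 59.6
```

```bash
python3 s.py
```

```text
94.79657120601594 [3.379 4.421 5.894] [ 1.249 -0.977  0.141] 0.20948074758052826 0.9980593239766753 [ 0.464 -0.228  0.072]
```

>>> move_arm(motion=[{"x":0,"y":0,"z":0,"yaw":2},{"x":0,"y":0,"z":0,"yaw":4},{"x":0,"y":0,"z":0,"yaw":4}])

```text
clock: 15.65
eef_pos: [0.464, -0.2285, 0.0716]
tool_rot: [0.702, 0.712, 0.021, -0.014]
ft_force: [2.0, 5.3, 5.3]
grip_width: 0.0169
grasp_force: 60.0
```

```bash
python3 s.py
```

```text
90.86216509002509 [2.003 5.253 5.263] [ 1.149 -0.724  0.534] 0.6431269459426403 1.066662537959632 [ 0.464 -0.228  0.072]
```

The torque is rising at 78° total, which means the stop. I press a bit further to be sure.

>>> move_arm(motion=[{"x":0,"y":0,"z":0,"yaw":1.5},{"x":0,"y":0,"z":0,"yaw":3},{"x":0,"y":0,"z":0,"yaw":3},{"x":0,"y":0,"z":0,"yaw":3}])

```text
clock: 16.15
eef_pos: [0.4639, -0.2287, 0.0716]
tool_rot: [0.719, 0.694, 0.02, -0.014]
ft_force: [1.8, 3.7, 5.2]
grip_width: 0.0172
grasp_force: 64.7
```

```bash
python3 s.py
```

```text
88.01439473341593 [1.799 3.711 5.248] [ 0.857 -0.587  1.505] 1.4895036444067955 1.1165334305214618 [ 0.464 -0.229  0.072]
```

Hard stop reached, with 1.5 N·m at the key. Back off slightly, release, and rise.

>>> move_arm(motion=[{"x":0,"y":0,"z":0,"yaw":-1.5},{"x":0,"y":0,"z":0,"yaw":-3},{"x":0,"y":0,"z":0,"yaw":-3}])

```text
clock: 16.52
eef_pos: [0.464, -0.2285, 0.0716]
tool_rot: [0.702, 0.712, 0.021, -0.014]
ft_force: [2.6, 4.6, 5.2]
grip_width: 0.0171
grasp_force: 59.9
```

>>> move_arm(motion=[{"x":0,"y":0,"z":0,"yaw":0},{"x":0,"y":0,"z":0,"yaw":0},{"x":0,"y":0,"z":0,"yaw":0},{"x":0,"y":0,"z":0,"yaw":0},{"x":0,"y":0,"z":0,"yaw":0},{"x":0,"y":0,"z":0,"yaw":0},{"x":0,"y":0,"z":0,"yaw":0},{"x":0,"y":0,"z":-2,"yaw":0},{"x":0,"y":0,"z":-5,"yaw":0},{"x":0,"y":0,"z":-9,"yaw":0},{"x":0,"y":0,"z":-12,"yaw":0},{"x":0,"y":0,"z":-14,"yaw":0},{"x":0,"y":0,"z":-14,"yaw":0}], gripper=1)

```text
clock: 18.15
eef_pos: [0.4628, -0.2362, 0.2123]
tool_rot: [0.703, 0.711, 0.02, -0.013]
ft_force: [-0.3, -0.1, -0.4]
grip_width: 0.0854
grasp_force: 0.0
```

```bash
python3 s.py; python3 - <<'E'
from h import *
np.set_printoptions(precision=4,suppress=True)
a=bot.camera("wrist");b=bot.camera("scene")
print(bar("wrist",a,z=.14,lo=(3,130,80)),[proj("scene",[.463,-.2272,z]) for z in(.118,.129,.140)])
r=bot.cut_out("scene","key_handle")[0];q=np.argwhere(r["mask"]);print(r["score"],r["centre"],q.min(0),q.max(0))
cv2.imwrite("pics/w7.png",np.hstack([cv2.resize(a,(400,300)),cv2.resize(b[100:280,300:540],(400,300),interpolation=cv2.INTER_CUBIC)]))
E
```

```text
90.71208467682942 [-0.268 -0.07  -0.4  ] [-0.021  0.022  0.045] -0.0035523747646948323 1.0562089898129758 [ 0.463 -0.236  0.212]
(array([ 0.461 , -0.2277]), np.float64(-88.8021613789931), np.float64(0.07882230130441253), ((323.0, 226.5), (119.0, 28.0), 90.0)) [array([396.9295, 176.4131]), array([397.555 , 171.4978]), array([398.1888, 166.5166])]
0.84 [184.9, 392.5] [159 381] [212 410]
```

View pics/w7.png

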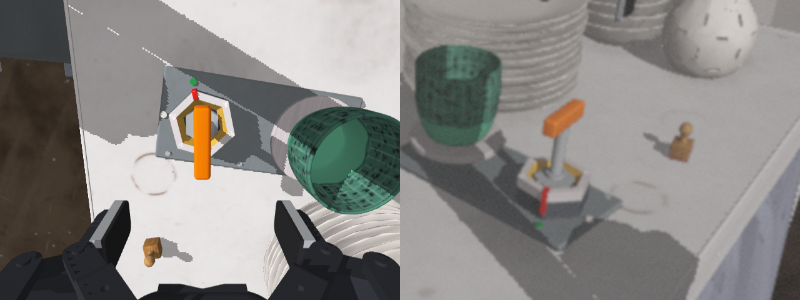

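The key stands in the socket, its bar at wrist-view pixel (323,226) with length and position matching full depth. The red pointer is at the green mark and the gripper is clear.

```bash
python3 -c "
from workcell import bot
print(bot.job_done())"
```

```text
the job is handed in; nothing more can be done
None
```

The green cup's wheel is locked: the key is fully down in its socket, turned clockwise to the hard stop (pointer at the green mark), and released standing. I did not touch the white cup's lock, and I handed the job in at about 18 s.

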